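# Tap the workpiece down onto its parallels

## Task

The workpiece was nipped in the low machine vise with one of its two parallels missing, and it stands proud. Take the spare parallel from its stand, slide it lengthwise under the raised workpiece along the empty jaw so that it is centred like the other one, and then tap the workpiece down with the soft-faced drift, not with the gripper, until it sits flat and fully down and neither parallel can slide any more. Finish with the drift standing upright on the table clear of the vise, and leave the spray can, the grease jar and the loose spanner where they are.

Things in the scene. Friction and masses are not known exactly. Their poses are not given: they have to be found in the camera images.
- vise: Low steel machine vise fixed to the table. Origin on the table below the middle of the jaw opening; x = closing direction, y = along the jaws, z up. Base y = -30 to 30 mm, its flat bed 20 mm above the table. Jaw faces at x = -30 and +30 mm; jaws 24 mm thick, 50 mm wide (y), tops 66 mm above the table. Screw bracket and screw lie towards -x, out to x = -111 mm, up to 58 mm high.
- workpiece: Aluminium block nipped in the jaws: 60 mm (vise x) x 64 mm (vise y; overhangs the jaws) x 30 mm high. Origin: centre of its underside, 40 mm above the table when seated (top 70). It cannot be lifted out; it slides down and rocks about the vise's x. Jaw friction holds it up: it sinks under a push of about 7 N (1 N more per 10 mm/s). With no parallel it would sink too far.
- block_rise (a joint): height of the workpiece above its fully seated place (m): 0 is seated, starts at 0.007 to 0.011
- block_rock (a joint): rocking of the workpiece about the vise's x (rad): 0 is level, starts between -0.05 and 0.05; it levels itself when pressed down on its parallels near its middle
- parallel_spare_mid (a point): Centre of the spare parallel, a ground steel bar 130 mm long (its own y) x 10 mm thick (x) x 20 mm high (z), 0.18 kg. It starts on edge in the stand, underside 12 mm above the table, both ends in closed slots, so only its middle can be grasped there. To go under the workpiece it must be held by one end: put it down and take it again near an end.
- parallel_spare: The same spare parallel; origin at the centre of its underside.
- parallel_set_mid (a point): Centre of the other, equal parallel, already in its right place on the bed under the workpiece, along the +x jaw (about x = +22 mm in the vise's frame).
- parallel_set: The same second parallel; origin at the centre of its underside.
- stand: Dark steel stand for two parallels, 64 x 144 mm, fixed; origin on the table under its centre. Two slots along its own y at x = +17 mm (the spare) and x = -17 mm (empty), floor 12 mm up. End blocks 35 mm high cover y = 30 to 72 mm at both ends; between them it is open down to the 12 mm base. Lift the bar straight up 25 mm to clear it. Stand and drift may change sides.
- drift_mid (a point): Centre of the soft-faced drift, an upright round tool 86 mm tall, 0.22 kg, that stands on its white plastic face (30 mm across, lowest 14 mm); the ringed steel body above is 24 mm across, the top rim 28 mm. This point is 43 mm above its face.
- drift: The same drift; origin at the centre of its striking face (underside).
- can_mid (a point): Middle of the tall spray can (52 mm across, 173 mm tall) standing in the way beside one end of the vise jaws; the spanner lies beside the other. Leave it alone.
- can: The same spray can; origin at the centre of its underside.
- spanner: Loose spanner, 143 x 25 x 6 mm, lying flat, long along its own x; origin at the centre of its underside. Leave it alone. The rest of the table nearby is free for putting things down, for x from 0.42 to 0.57 m, within 35 degrees of straight ahead; tall drawers stand from x = 0.70 m on.
- jar_mid (a point): Middle of the grease jar (66 mm across, 60 mm tall) that stands close to the drift. Leave it alone.
- jar: The same grease jar; origin at the centre of its underside.
- empty_place (a point): Where the middle of the spare parallel's underside belongs: on the vise's bed beside the screw-side jaw, at x = -22 mm, y = 0, z = 20 mm in the vise's frame. The bar enters lengthwise along the vise's y, from the end not blocked by the spray can. Axes as the vise's.
Mind the look-alikes: they are no part of the job. Leave any turquoise or yellow look-alike of the drift alone.

How it is judged:
On the way, in this order (a step that is already met when the one before it is completed fails the run):
1. the spare parallel lies on the bed under the still raised workpiece, along the empty jaw, centred and released (x of parallel_spare_mid in the frame of vise between -0.028 and -0.014 m and y of parallel_spare_mid in the frame of vise between -0.018 and 0.018 m and z of parallel_spare_mid in the frame of vise below 0.032 m and value of joint block_rise above 0.004 m and contact force between the fingers and parallel_spare below 0.1 N), for 0.1 s.
2. the workpiece is fully down while the drift presses on it (value of joint block_rise below 0.0015 m and contact force between drift and workpiece above 2 N), for 0.02 s.
At the end, for the whole second after the job is handed in: Workpiece down within 1.5 mm and level within 0.025 rad; each parallel lies along its jaw (centres within 18 mm of mid-jaw, the spare aligned within 0.12 rad) and is pinched by at least 0.5 N; the drift stands still and upright on the table, over 60 mm from the vise's origin (value of joint block_rise between -0.0015 and 0.0015 m and value of joint block_rock between -0.025 and 0.025 rad and contact force between workpiece and parallel_spare above 0.5 N and contact force between workpiece and parallel_set above 0.5 N and x of parallel_spare_mid in the frame of vise between -0.028 and -0.014 m and y of parallel_spare_mid in the frame of vise between -0.018 and 0.018 m and angle between the y axis of parallel_spare and the y axis of vise, either way round below 0.12 rad and x of parallel_set_mid in the frame of vise above 0.014 m and y of parallel_set_mid in the frame of vise between -0.018 and 0.018 m and angle between drift's own z axis and vertical below 0.1 rad and height (world z) of drift_mid below 0.048 m and horizontal distance between drift and vise above 0.06 m and linear speed of drift below 0.02 m/s and contact force between anything else and drift above 0.5 N); the robot touches nothing.
It fails at once if the workpiece is pushed with the gripper itself (contact force between the fingers and workpiece above 8 N).
It fails at once if the spray can is shifted or knocked over (distance of can_mid from where it was at the start of the episode above 0.03 m or angle between can's own z axis and vertical above 0.5 rad).
It fails at once if the grease jar is shifted (distance of jar_mid from where it was at the start of the episode above 0.03 m).
It fails at once if the spanner is shifted (distance of spanner from where it was at the start of the episode above 0.03 m).
It also fails if it takes over 72 s, if anything falls off the work surface, if the arm or the gripper's body presses on something with over 40 N, if the wrist force passes 120 N, or if a joint passes its speed limit or range.

## Robot

A 6-joint arm with a two-finger parallel gripper is mounted at the origin on a cart in front of the work surface, level with it; the furniture and walls round the work are solid. World frame = base frame: x ahead of the robot, y to its left, z up, the work surface at z = 0. Lengths are in m, angles in rad, forces in N, time in s.
With the tool pointing down it reaches from about 0.35 to 0.975 m from the base axis. Payload 4.9 kg.
Tool frame: the origin (TCP) lies at the very end of the fingers, on their centre line; the grasp point (between the pads) lies manip.grip_point_offset behind it (manip.grip_point_offset is the distance from the TCP to the grasp point, in m); z points along the fingers, y is the line along which they close (so a half turn about z gives the same grasp; the last joint's range is limited). The gripper opens to 85 mm and grips with 20 to 120 N. Pads are 22 mm wide; open, the fingers measure 114 mm over their backs; the gripper's body (76 mm by 85 mm) begins 54 mm behind the grasp point. The pads swing forward as they close: fully open they stand 13 mm farther back than shut.
Start: joints at [1.126, 0.053, 1.613, -0, 1.476, -0.119], TCP at [0.2, 0.592, 0.231] pointing down, gripper open.
Joint ranges: [-3.01, 3.01], [-1.01, 2.22], [0.06, 2.58], [-1.02, 4.17], [0.09, 2.62], [-3.14, 3.14]. Speed limits (rad/s): [2.57, 2.57, 3.14, 3.14, 3.14, 3.14].

## Interface

Orientations are given as a unit quaternion [w, x, y, z].
In Python, from plant import manip gives the robot as it stands.
- The arm moves only by the shell command python3 -m crank 'ROWS' [OPENING]. ROWS is JSON, a list of rows, each an object of numbers: "x", "y", "z": the shift along the tool's x, y, z in cm; "turn": the turn about the tool's z in rad. In form: [{"x": .., "y": .., "z": .., "turn": ..}, ...]. A call has 1 to 5 rows; each row shifts and turns the commanded pose from where the row before left it, along the tool's axes as they then stand; what a row does not reach is not made up. A row lasts 1/10 s, in which the tool goes at most 50 mm and 8.59 degrees, less where a joint would pass 70% of its speed; a pose out of reach is approached as far as the arm can. A call with a gripper value outside its range is refused whole. OPENING is the opening in per cent of the stroke, from 0 (shut) to 100 (fully open), set as the call begins (- or left out, the last holds). The fingers move at their own pace and stop on an object; the grip force is fixed at half the most. Time passes only in rows, so rows that do not move let the fingers close. It gives the time, the measured TCP pose, the force, the opening and the grip force at its end, in the units of the state.
- manip.state(): the state, without advancing time (a new reading comes with each control period).
- manip.grab_frame(name): name is "scene" or "top" or "wrist"; returns (picture, depth): 384x512x3 uint8, red, green, blue; 384x512 float32, m along the optical axis (not along the pixel's ray), 0 where there is no reading.
- manip.camera_model(name): a dict with "mtx" (3x3 intrinsics, pixels), "k1" (the pictures are not rectified: a ray, as slopes to the right and down, at radius r is drawn at 1 + k1 r^2 times it, then the intrinsics apply), "world_to_cam" (4x4, takes a point from world to camera coordinates). Camera axes: x right, y down, z forward; pixel columns grow to the right and rows downward; lengths in m; the calibration is good to about 2 mm. A picture is of the moment at which its call begins: read the wrist's pose just before it. camera_model takes no time and is no camera call; for the wrist camera it gives the pose at the moment of the call.
- manip.job_done(): hands the job in; it is judged then, once.
The state is a dict: "time": time; "joint_pos": joint angles; "joint_vel": joint speeds; "joint_efforts": joint torques, N m; "tool_pos": TCP position; "tool_rot": TCP orientation; "contact_force": force on the tool from outside, world axes, zero at the start; "ft_torque": the same for the moment, N m; "gripper_width": opening from 0.0 (shut) to 1.0 (fully open); "grasp_force": force on a finger pad.
Only numpy, scipy, OpenCV 4.12 (cv2) and the standard library are available. Lean on these libraries where they do the work, as an engineer would, in place of code of your own. Each camera call takes 0.05 s, during which the arm holds its last target. There are 200 camera calls.

## Working session

There is one attempt and no reset: what is moved stays moved. The work goes in short steps, Python scripts to look and compute and a shell command to move; the robot and the scene stay as the last step left them, time stands still between calls to the robot, and variables do not carry over. Pictures are saved under pics/ and viewed, at most 10 in all, crops included, and the job is handed in when it is done.

```bash
ls; mkdir -p pics
cat > h.py <<'E'
import numpy as np, cv2
from plant import manip
def grab(n):
    m=manip.camera_model(n); im,d=manip.grab_frame(n); return im,d,m
def ray(m,u,v):
    K=np.array(m["mtx"]);T=np.array(m["world_to_cam"])
    p=np.array([(u-K[0,2])/K[0,0],(v-K[1,2])/K[1,1]]);q=p.copy()
    for _ in range(20): q=p/(1+m["k1"]*(q@q))
    R=T[:3,:3]; return -R.T@T[:3,3], R.T@np.r_[q,1]
def onz(m,u,v,z):
    o,d=ray(m,u,v); return o+d*(z-o[2])/d[2]
def cloud(m,d):
    K=np.array(m["mtx"]);T=np.array(m["world_to_cam"])
    v,u=np.mgrid[:d.shape[0],:d.shape[1]]
    p=np.stack([(u-K[0,2])/K[0,0],(v-K[1,2])/K[1,1]],-1);q=p.copy()
    for _ in range(20): q=p/(1+m["k1"]*(q**2).sum(-1,keepdims=True))
    P=np.concatenate([q,np.ones_like(q[...,:1])],-1)*d[...,None]
    return (P-T[:3,3])@T[:3,:3]
E
python3 - <<'E'
from h import *
print(manip.state(), manip.grip_point_offset)
a=[grab(n) for n in("scene","top")]
for n,(im,d,m) in zip(("scene","top"),a):
    cv2.imwrite(f"pics/{n}0.png",cv2.resize(im[:,:,::-1],None,fx=1.5,fy=1.5)); np.savez(f"{n}0.npz",im=im,d=d)
    o,r=ray(m,256,192);print(n,o,r, np.array(m["mtx"])[0,0])
E
```

```text
pics
{'time': 0.0, 'joint_pos': array([ 1.12599070e+00,  5.33638358e-02,  1.61431608e+00, -2.08895505e-05,
        1.47594878e+00, -1.18971589e-01]), 'joint_vel': array([-5.74499376e-04,  2.93746748e-03,  1.38987637e-03, -1.83433501e-05,
       -8.80881300e-04, -1.87497078e-03]), 'joint_efforts': array([ 1.59329982e-03, -3.93688023e+01, -3.70173275e+01, -7.84853705e-05,
        7.08619933e-03,  4.57241125e-07]), 'tool_pos': array([0.19978195, 0.59155616, 0.23004548]), 'tool_rot': array([-2.73196492e-04,  1.62196214e-01,  9.86758001e-01, -9.80733105e-04]), 'contact_force': array([0.18314616, 0.32292318, 0.47156199]), 'ft_torque': array([ 0.01023565, -0.05210115,  0.0121019 ]), 'grasp_force': 0.0, 'gripper_width': 0.9987180088997644} 0.0187
scene [ 1.2989089  -0.80306152  0.85972112] [-0.58460092  0.57685596 -0.57051029] 473.79161257886864
top [0.32525738 0.00843647 1.70207726] [ 0.11767331 -0.01296786 -0.99298997] 484.3095986809074
```

View pics/top0.png

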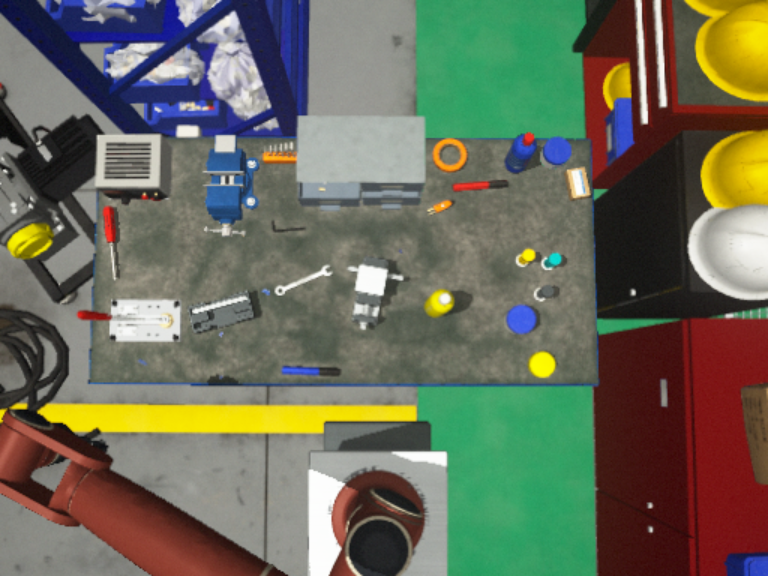

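View pics/scene0.png

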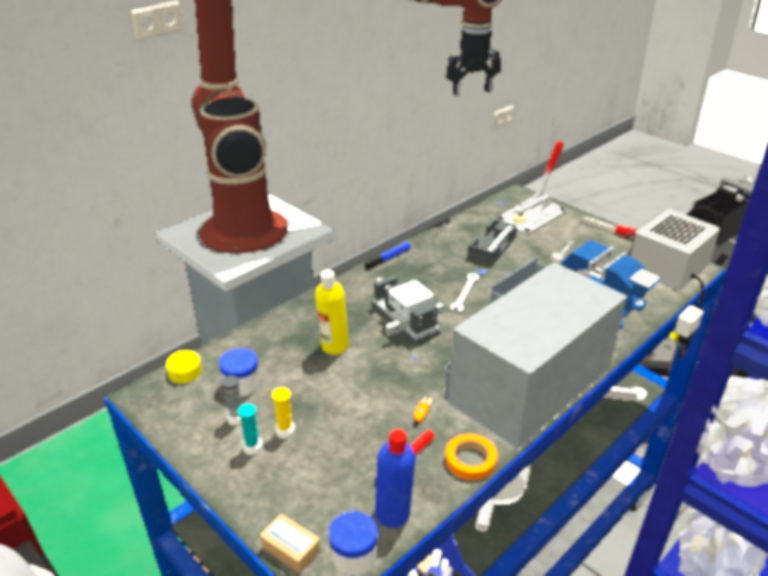

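Top view (robot at the bottom, x up, y left): the vise is at about (370,290), with the set parallel's ends at (352,268) and (400,278). The spanner is at (303,280), the yellow can at (440,302), the stand with the bar at (225,312), the grey drift at (545,293) and the jar at (521,319). The screw side faces the robot, so the bar enters from +y.

```bash
cat >> h.py <<'E'
def yaw(a):  # wrap to +-pi/2
    return (a+np.pi/2)%np.pi-np.pi/2
def axes():
    s=manip.state();w,x,y,z=s["tool_rot"]
    from scipy.spatial.transform import Rotation as Rn
    return np.array(s["tool_pos"]),Rn.from_quat([x,y,z,w]).as_matrix()
def go(p,ydir=None):
    """print shift in tool axes (cm) to TCP p; turn to bring tool y along world angle ydir (mod pi)"""
    t,R=axes(); print("tcp",t.round(4),"shift cm",(R.T@(np.array(p)-t)*100).round(2),"yang",round(np.arctan2(R[1,1],R[0,1]),3),end=" ")
    if ydir is not None: print("turn",round(-yaw(ydir-np.arctan2(R[1,1],R[0,1])),3),end="")
    print()
E
python3 - <<'E'
from h import *
f=np.load("top0.npz");im,d=f["im"],f["d"];m=manip.camera_model("top");C=cloud(m,d)
reg={"vise":(345,225,415,335),"spanner":(268,260,336,300),"can":(420,285,460,322),"stand":(185,285,262,335),"drift":(534,282,560,303),"jar":(503,300,540,336),"turq":(540,248,566,272),"yel":(514,245,540,270)}
for n,r in reg.items():
    u0,v0,u1,v1=[int(k/1.5) for k in r];P=C[v0:v1,u0:u1].reshape(-1,3);P=P[(P[:,2]>.012 if n!="spanner" else P[:,2]>.004)]
    q=P[:,:2].astype(np.float32); b=cv2.minAreaRect(q)
    print(n,len(P),"mean",P.mean(0).round(3),"zmax",P[:,2].max().round(3),"rect",np.round(b[0],3),np.round(b[1],3),round(b[2],1))
print("table",C[200:250,100:200,2].mean())
go([.5,.3,.3],0)
E
```

```text
vise 879 mean [0.515 0.017 0.086] zmax 1.702 rect [ 0.489 -0.001] [0.327 0.153] 2.8
spanner 289 mean [0.543 0.178 0.036] zmax 1.702 rect [0.496 0.108] [0.359 0.164] 54.7
can 274 mean [ 0.479 -0.132  0.13 ] zmax 1.702 rect [ 0.409 -0.083] [0.071 0.238] 59.4
stand 661 mean [0.466 0.358 0.053] zmax 1.702 rect [0.434 0.217] [0.455 0.121] 77.4
drift 93 mean [ 0.507 -0.368  0.102] zmax 1.702 rect [ 0.416 -0.194] [0.027 0.443] 27.6
jar 327 mean [ 0.449 -0.32   0.063] zmax 1.702 rect [ 0.388 -0.194] [0.07  0.418] 26.8
turq 97 mean [ 0.576 -0.382  0.115] zmax 1.702 rect [ 0.454 -0.204] [0.033 0.495] 35.0
yel 89 mean [ 0.582 -0.323  0.123] zmax 1.702 rect [ 0.469 -0.166] [0.027 0.452] 36.1
table 0.013259368675597185
tcp [0.1998 0.5916 0.2302] shift cm [-37.77 -18.03  -6.96] yang 1.245 turn 1.245
```

```bash
python3 -m crank '[{"x":-4,"y":-2,"z":-2},{"x":-4,"y":-2,"z":-2},{"x":-4,"y":-2,"z":-2},{"x":-4,"y":-2,"z":-2},{"x":-4,"y":-2,"z":-2}]' 100
python3 -m crank '[{"x":-4,"y":-2},{"x":-4,"y":-2},{"x":-2,"turn":0.14},{"turn":0.14},{"turn":0.14}]'
python3 -m crank '[{"turn":0.14},{"turn":0.14},{"turn":0.14},{"turn":0.1},{}]'
python3 - <<'E'
from h import *
go([.465,.36,.33],.29)
im,d,m=grab("wrist");cv2.imwrite("pics/w1.png",im[:,:,::-1]);np.savez("w1.npz",im=im,d=d,K=m["mtx"],T=m["world_to_cam"],k1=m["k1"])
print(ray(m,256,192),d[192,256])
E
```

```text
tcp [0.1998 0.5916 0.2302] shift cm [-32.54 -13.47  -9.97] yang 1.245 turn 0.955
(array([0.1333328 , 0.61511596, 0.37288442]), array([ 0.25430764, -0.07448394, -0.96438314])) 0.77019477schema error: expected keys x, y, z, turn
schema error: expected keys x, y, z, turn
schema error: expected keys x, y, z, turn
```

View pics/w1.png

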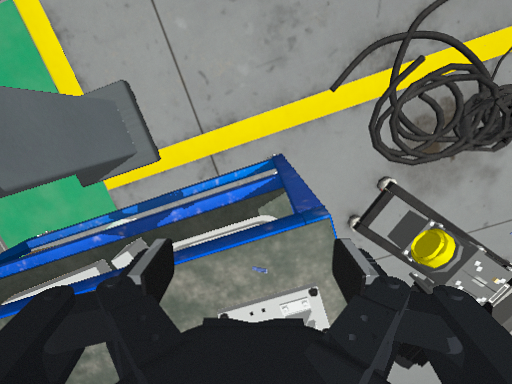

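No motion yet: the rows need all four keys. The picture shows only the floor and the bench edge, with the fingers at the bottom of the frame.

```bash
python3 -m crank '[{"x":-4,"y":-2,"z":-2,"turn":0},{"x":-4,"y":-2,"z":-2,"turn":0},{"x":-4,"y":-2,"z":-2,"turn":0},{"x":-4,"y":-2,"z":-2,"turn":0},{"x":-4,"y":-2,"z":-2,"turn":0}]' 100
python3 -m crank '[{"x":-4,"y":-2,"z":0,"turn":0},{"x":-4,"y":-2,"z":0,"turn":0},{"x":-2,"y":0,"z":0,"turn":0},{"x":0,"y":0,"z":0,"turn":0.14},{"x":0,"y":0,"z":0,"turn":0.14}]'
python3 -m crank '[{"x":0,"y":0,"z":0,"turn":0.14},{"x":0,"y":0,"z":0,"turn":0.14},{"x":0,"y":0,"z":0,"turn":0.14},{"x":0,"y":0,"z":0,"turn":0.14},{"x":0,"y":0,"z":0,"turn":0.11}]'
python3 - <<'E'
from h import *
go([.465,.36,.33],.29)
im,d,m=grab("wrist");cv2.imwrite("pics/w2.png",im[:,:,::-1]);np.savez("w2.npz",im=im,d=d,K=m["mtx"],T=m["world_to_cam"],k1=m["k1"])
print(ray(m,256,192),d[192,256])
E
```

```text
time: 0.65
tool_pos: [0.3583, 0.4318, 0.3318]
tool_rot: [-0.0, 0.162, 0.987, -0.0]
contact_force: [0.0, -0.1, -0.3]
gripper_width: 0.997
grasp_force: 0.0
time: 1.15
tool_pos: [0.4399, 0.3633, 0.3306]
tool_rot: [-0.001, 0.302, 0.953, -0.0]
contact_force: [-0.6, 0.6, 0.0]
gripper_width: 0.999
grasp_force: 0.0
time: 1.65
tool_pos: [0.4391, 0.3641, 0.3307]
tool_rot: [-0.0, 0.597, 0.802, -0.0]
contact_force: [-1.0, -0.4, 0.1]
gripper_width: 0.997
grasp_force: 0.0
tcp [0.4391 0.3641 0.3307] shift cm [-1.14  2.36  0.07] yang 0.291 turn 0.001
(array([0.41890801, 0.43201191, 0.47337861]), array([ 0.08629347, -0.25014783, -0.96448669])) 0.4784494
```

View pics/w2.png

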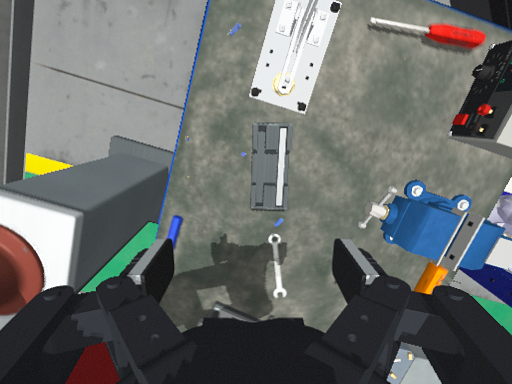

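The bright bar sits in the right-hand slot of the stand at cols 277-288, rows 127-207. The spanner is at (278,265).

```bash
cat >> h.py <<'E'
def blob(m,mask,box,z):
    """largest blob in box (u0,v0,u1,v1): min-area rect in world at height z"""
    k=np.zeros_like(mask);u0,v0,u1,v1=box;k[v0:v1,u0:u1]=mask[v0:v1,u0:u1]
    c=max(cv2.findContours(k,cv2.RETR_EXTERNAL,cv2.CHAIN_APPROX_NONE)[0],key=cv2.contourArea)
    P=np.array([onz(m,*p,z)[:2] for p in c[:,0]],np.float32)
    b=cv2.minAreaRect(P);B=cv2.boxPoints(b);e=max((B[1]-B[0],B[2]-B[1]),key=np.linalg.norm)
    print("centre",np.round(b[0],4),"size",np.round(sorted(b[1]),4),"long angle",round(yaw(np.arctan2(e[1],e[0])-np.pi/2)+np.pi/2,3),"npx",cv2.contourArea(c))
    return np.array(b[0]),np.arctan2(e[1],e[0])
E
python3 - <<'E'
from h import *
f=np.load("w2.npz");im,d=f["im"],f["d"];m=dict(mtx=f["K"],world_to_cam=f["T"],k1=float(f["k1"]))
g=cv2.cvtColor(im,cv2.COLOR_RGB2GRAY)
print(g[167,240:300])
c,a=blob(m,(g>150).astype(np.uint8)*255,(262,115,296,215),.032)
go([*c,.05],a-np.pi/2)
C=cloud(m,d);print(C[167,282],C[167,240],C[167,320])
# stand outline
blob(m,((g<95)).astype(np.uint8)*255,(244,115,293,216),.02)
E
```

```text
[116 115 115 112 112 113 113 109 111 114 119  85 101 115 117 119 118 116
 116 116 117 117 115 120 120 119 116 116 119 117 115 117 115 117 121 121
 100  85 229 240 231 230 232 234 164 110 117 111 102 112 117 118 121 128
 132 132 131 133 128 132]
centre [0.4858 0.369 ] size [0.0107 0.1297] long angle 1.831 npx 405.5
tcp [0.4391 0.3641 0.3307] shift cm [-0.86  4.65 28.06] yang 0.288 turn 0.028
[0.48724298 0.3712792  0.03250242] [4.20512749e-01 3.45327260e-01 1.56566922e-04] [ 5.57373123e-01  3.86219548e-01 -5.23986436e-04]
centre [0.4669 0.3941] size [0.0181 0.0314] long angle 0.987 npx 45.5
```

```bash
python3 -m crank '[{"x":-0.86,"y":4.65,"z":0,"turn":0.028},{"x":0,"y":0,"z":5,"turn":0},{"x":0,"y":0,"z":5,"turn":0},{"x":0,"y":0,"z":5,"turn":0},{"x":0,"y":0,"z":5,"turn":0}]'
python3 -m crank '[{"x":0,"y":0,"z":5,"turn":0},{"x":0,"y":0,"z":3,"turn":0},{"x":0,"y":0,"z":0,"turn":0},{"x":0,"y":0,"z":0,"turn":0}]'
python3 - <<'E'
from h import *
go([.4858,.369,.0155],.26)
m=manip.camera_model("top")
for n,p,z in (("span",(277,291),.003),("span",(330,268),.003),("pen",(284,370),.01),("pen",(340,372),.01),("setL",(351,268),.04),("setR",(402,279),.04),("can",(440,310),0.02),("blockTL",(360,259),.08),("blockTR",(389,262),.08),("blockBL",(357,293),.08),("blockBR",(385,297),.08)): print(n,onz(m,p[0]/1.5,p[1]/1.5,z).round(3))
E
```

```text
time: 2.2
tool_pos: [0.486, 0.3691, 0.1291]
tool_rot: [-0.0, 0.606, 0.796, 0.0]
contact_force: [1.1, 0.4, 0.4]
gripper_width: 1.002
grasp_force: 0.0
time: 2.6
tool_pos: [0.4863, 0.3692, 0.0514]
tool_rot: [-0.0, 0.606, 0.795, -0.0]
contact_force: [-0.1, 0.6, 0.6]
gripper_width: 0.999
grasp_force: 0.0
tcp [0.4863 0.3692 0.0514] shift cm [-0.   -0.05  3.59] yang 0.268 turn 0.008
span [0.519 0.238 0.003]
span [0.574 0.114 0.003]
pen [0.334 0.218 0.01 ]
pen [0.33  0.088 0.01 ]
setL [0.568 0.063 0.04 ]
setR [ 0.543 -0.055  0.04 ]
can [ 0.473 -0.144  0.02 ]
blockTL [0.583 0.042 0.08 ]
blockTR [ 0.577 -0.024  0.08 ]
blockBL [0.506 0.048 0.08 ]
blockBR [ 0.497 -0.015  0.08 ]
```

```bash
python3 -m crank '[{"x":0,"y":-0.05,"z":2.5,"turn":0.008},{"x":0,"y":0,"z":1.1,"turn":0},{"x":0,"y":0,"z":0,"turn":0},{"x":0,"y":0,"z":0,"turn":0},{"x":0,"y":0,"z":0,"turn":0}]' 100
python3 -m crank '[{"x":0,"y":0,"z":0,"turn":0},{"x":0,"y":0,"z":0,"turn":0},{"x":0,"y":0,"z":0,"turn":0},{"x":0,"y":0,"z":0,"turn":0},{"x":0,"y":0,"z":0,"turn":0}]' 0
python3 -m crank '[{"x":0,"y":0,"z":0,"turn":0},{"x":0,"y":0,"z":-1,"turn":0},{"x":0,"y":0,"z":-2,"turn":0},{"x":0,"y":0,"z":-3,"turn":0},{"x":0,"y":0,"z":-4,"turn":0}]'
python3 -c "
from h import *
go([.44,.175,.10],-.21)"
```

```text
time: 3.1
tool_pos: [0.4871, 0.3693, 0.0171]
tool_rot: [0.001, 0.61, 0.793, 0.001]
contact_force: [-0.6, -0.6, 0.5]
gripper_width: 1.003
grasp_force: 0.0
time: 3.6
tool_pos: [0.4859, 0.3686, 0.0153]
tool_rot: [-0.0, 0.61, 0.793, -0.0]
contact_force: [0.1, 0.1, 0.7]
gripper_width: 0.143
grasp_force: 0.0
time: 4.1
tool_pos: [0.4842, 0.3676, 0.1142]
tool_rot: [-0.001, 0.61, 0.792, -0.002]
contact_force: [0.8, 0.5, -1.3]
gripper_width: 0.099
grasp_force: 62.6
tcp [0.4842 0.3676 0.1142] shift cm [-17.48  -9.19   1.49] yang 0.259 turn 0.469
```

```bash
python3 -m crank '[{"x":-4.37,"y":-2.3,"z":0,"turn":0},{"x":-4.37,"y":-2.3,"z":0,"turn":0},{"x":-4.37,"y":-2.3,"z":0,"turn":0},{"x":-4.37,"y":-2.3,"z":0,"turn":0},{"x":0,"y":0,"z":0,"turn":0.14}]'
python3 -m crank '[{"x":0,"y":0,"z":0,"turn":0.14},{"x":0,"y":0,"z":0,"turn":0.14},{"x":0,"y":0,"z":0,"turn":0.05},{"x":0,"y":0,"z":0,"turn":0},{"x":0,"y":0,"z":0,"turn":0}]'
python3 - <<'E'
from h import *
go([.44,.175,.0055],-.21)
im,d,m=grab("wrist");cv2.imwrite("pics/w3.png",im[:,:,::-1]);np.savez("w3.npz",im=im,d=d,K=m["mtx"],T=m["world_to_cam"],k1=m["k1"])
E
```

```text
time: 4.6
tool_pos: [0.4398, 0.1718, 0.1145]
tool_rot: [-0.0, 0.667, 0.745, -0.002]
contact_force: [0.8, 0.3, -1.3]
gripper_width: 0.098
grasp_force: 62.6
time: 5.1
tool_pos: [0.4416, 0.1761, 0.1154]
tool_rot: [-0.0, 0.777, 0.629, -0.0]
contact_force: [-0.0, 0.1, -2.0]
gripper_width: 0.1
grasp_force: 62.6
tcp [0.4416 0.1761 0.1154] shift cm [-0.14 -0.13 10.99] yang -0.21 turn 0.0
```

View pics/w3.png

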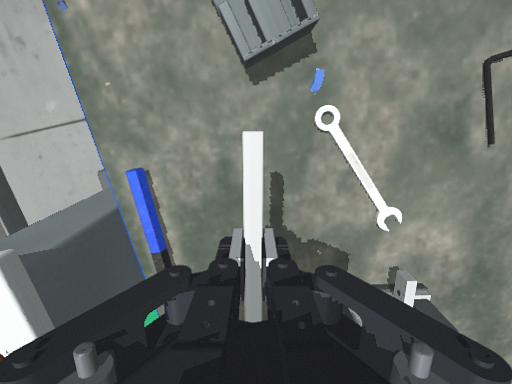

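The bar is held level, with its +y end at (252,132). The table below it is clear and the spanner is well off to the right. Lowering it.

```bash
python3 -m crank '[{"x":0,"y":0,"z":4,"turn":0},{"x":0,"y":0,"z":4,"turn":0},{"x":0,"y":0,"z":2,"turn":0},{"x":0,"y":0,"z":0.8,"turn":0},{"x":0,"y":0,"z":0,"turn":0}]'
python3 -m crank '[{"x":0,"y":0,"z":0,"turn":0},{"x":0,"y":0,"z":0,"turn":0},{"x":0,"y":0,"z":0,"turn":0}]'
```

```text
time: 5.65
tool_pos: [0.441, 0.1759, 0.0064]
tool_rot: [-0.001, 0.778, 0.629, -0.001]
contact_force: [0.5, 0.2, -1.2]
gripper_width: 0.097
grasp_force: 62.5
time: 5.95
tool_pos: [0.4431, 0.1764, 0.0089]
tool_rot: [0.001, 0.778, 0.629, 0.001]
contact_force: [0.1, -0.1, -0.7]
gripper_width: 0.099
grasp_force: 62.5
```

```bash
python3 -m crank '[{"x":0,"y":0,"z":0.2,"turn":0},{"x":0,"y":0,"z":0,"turn":0},{"x":0,"y":0,"z":0,"turn":0}]'
python3 -m crank '[{"x":0,"y":0,"z":0.15,"turn":0},{"x":0,"y":0,"z":0,"turn":0},{"x":0,"y":0,"z":0,"turn":0}]'
```

```text
time: 6.25
tool_pos: [0.4418, 0.1761, 0.0054]
tool_rot: [0.0, 0.778, 0.629, 0.0]
contact_force: [-0.6, 0.4, -1.3]
gripper_width: 0.099
grasp_force: 62.5
time: 6.55
tool_pos: [0.4417, 0.176, 0.0037]
tool_rot: [-0.0, 0.778, 0.629, -0.0]
contact_force: [-0.2, -0.1, -2.1]
gripper_width: 0.1
grasp_force: 62.5
```

```bash
python3 -m crank '[{"x":0,"y":0,"z":0,"turn":0},{"x":0,"y":0,"z":0,"turn":0},{"x":0,"y":0,"z":0,"turn":0},{"x":0,"y":0,"z":0,"turn":0},{"x":0,"y":0,"z":-0.5,"turn":0}]' 40
python3 -m crank '[{"x":0,"y":0,"z":-2,"turn":0},{"x":0,"y":0,"z":-5,"turn":0},{"x":0,"y":0,"z":-5,"turn":0},{"x":0,"y":0,"z":-5,"turn":0},{"x":0,"y":0,"z":-5,"turn":0}]'
python3 -m crank '[{"x":0,"y":0,"z":-5,"turn":0},{"x":-4.7,"y":1,"z":-1,"turn":0},{"x":-4.7,"y":1,"z":-1,"turn":0},{"x":-4.7,"y":1,"z":-1,"turn":0},{"x":-4.7,"y":1,"z":-1,"turn":0}]'
python3 -m crank '[{"x":0,"y":2,"z":0,"turn":0},{"x":0,"y":0,"z":0,"turn":0},{"x":0,"y":0,"z":0,"turn":0}]'
python3 - <<'E'
from h import *
go([.5,-.03,.35],-.21)
im,d,m=grab("wrist");cv2.imwrite("pics/w4.png",im[:,:,::-1]);np.savez("w4.npz",im=im,d=d,K=m["mtx"],T=m["world_to_cam"],k1=m["k1"])
E
```

```text
time: 7.05
tool_pos: [0.4412, 0.1759, 0.0084]
tool_rot: [-0.0, 0.778, 0.629, -0.001]
contact_force: [-0.7, -0.5, -0.0]
gripper_width: 0.395
grasp_force: 0.0
time: 7.55
tool_pos: [0.4414, 0.176, 0.2313]
tool_rot: [0.0, 0.778, 0.629, 0.0]
contact_force: [0.6, -0.3, 0.4]
gripper_width: 0.394
grasp_force: 0.0
time: 8.05
tool_pos: [0.441, -0.0176, 0.3199]
tool_rot: [0.001, 0.777, 0.629, 0.001]
contact_force: [-0.1, 0.1, -0.2]
gripper_width: 0.401
grasp_force: 0.0
time: 8.35
tool_pos: [0.4607, -0.0201, 0.3186]
tool_rot: [-0.001, 0.778, 0.629, -0.0]
contact_force: [0.2, 0.3, -0.0]
gripper_width: 0.397
grasp_force: 0.0
tcp [ 0.4607 -0.0201  0.3186] shift cm [-0.14  4.05 -3.14] yang -0.211 turn -0.001
```

View pics/w4.png

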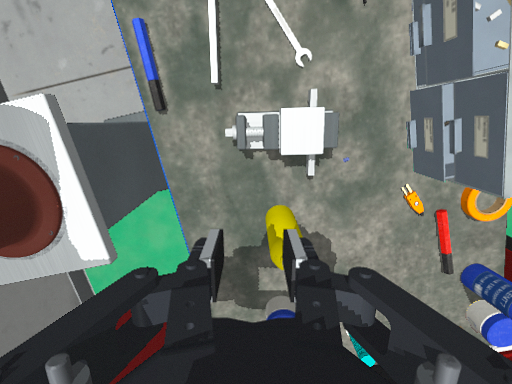

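The vise lies across the picture: block at cols 280-324, rows 107-155; set-parallel ends at (313,90) and (311,176); screw end at (228,132). The spare bar's near end is at (214,84), the spanner is at (303,60) and the can at (283,235).

Run:
```python
from h import *
f=np.load("w4.npz");im,d=f["im"],f["d"];m=dict(mtx=f["K"],world_to_cam=f["T"],k1=float(f["k1"]))
g=cv2.cvtColor(im,cv2.COLOR_RGB2GRAY);C=cloud(m,d)
print(g[100:165:6,300]);print(g[132,225:345:3]);print(g[95,300:325]);print(g[170,300:325])
blk=(g>225).astype(np.uint8)*255
print("block z",[C[v,u].round(4) for v,u in((115,290),(115,315),(148,290),(148,315),(131,302))], "jaws",C[131,331].round(4),C[131,273].round(4))
k=cv2.morphologyEx(blk,cv2.MORPH_OPEN,np.ones((15,15)))
blob(m,k,(265,95,335,165),.079)
S=(g>150).astype(np.uint8)*255
for b in((304,80,322,105),(302,158,322,182)): blob(m,S,b,.04)
blob(m,S,(200,0,225,95),.02)
# jaws via depth height
J=((abs(C[...,2]-.066)<.004)&(d>0)).astype(np.uint8)*255
blob(m,J,(325,95,350,165),.066);blob(m,J,(262,95,281,165),.066)
```

```text
[130 132 254 254 254 254 253 253 253 195  65]
[234 240 243 244 109 126 125 235 241 236 238 238 239 104 121 122 128 120
 207 255 254 254 254 254 254 254 253 254 254 254 254 253 252 133 119 117
 123 118 106 111]
[136 137 138 139 142 149 147 141 123 112 169 243 245 241 239 240 244 164
 117 123 123 119 117 114 113]
[109 109 111 118 116 116 118 110 224 239 234 232 231 246 177 115 118 121
 124 128 135 140 139 138 131]
block z [array([0.5253, 0.0429, 0.0789]), array([0.559 , 0.0357, 0.0776]), array([ 0.5178, -0.0015,  0.0771]), array([ 0.5526, -0.0089,  0.0767]), array([0.538 , 0.0183, 0.0782])] jaws [0.5808 0.0086 0.0659] [0.4993 0.026  0.0657]
centre [0.538  0.0186] size [0.0584 0.0629] long angle 1.389 npx 1888.5
centre [0.5688 0.0635] size [0.014  0.0278] long angle 1.61 npx 110.0
centre [ 0.5493 -0.043 ] size [0.0096 0.0261] long angle 1.416 npx 91.5
centre [0.4391 0.167 ] size [0.0107 0.1085] long angle 1.363 npx 513.0
centre [0.5817 0.0103] size [0.0185 0.0499] long angle 1.433 npx 429.5
centre [0.4966 0.0262] size [0.0234 0.0478] long angle 1.37 npx 530.0
```

```bash
R='[{"x":0,"y":0,"z":0,"turn":-0.149},{"x":0,"y":0,"z":0,"turn":-0.149},{"x":0,"y":0,"z":0,"turn":-0.149},{"x":0,"y":0,"z":0,"turn":-0.149},{"x":0,"y":0,"z":0,"turn":-0.149}]' ; unset R
python3 -m crank '[{"x":0,"y":0,"z":0,"turn":-0.149},{"x":0,"y":0,"z":0,"turn":-0.149},{"x":0,"y":0,"z":0,"turn":-0.149},{"x":0,"y":0,"z":0,"turn":-0.149},{"x":0,"y":0,"z":0,"turn":-0.149}]' >/dev/null
python3 -m crank '[{"x":0,"y":0,"z":0,"turn":-0.149},{"x":0,"y":0,"z":0,"turn":-0.149},{"x":0,"y":0,"z":0,"turn":-0.149},{"x":0,"y":0,"z":0,"turn":-0.149},{"x":0,"y":0,"z":0,"turn":-0.149}]' >/dev/null
python3 -m crank '[{"x":0,"y":0,"z":0,"turn":-0.149},{"x":0,"y":0,"z":0,"turn":-0.149},{"x":0,"y":0,"z":0,"turn":-0.149},{"x":0,"y":0,"z":0,"turn":-0.149},{"x":0,"y":0,"z":0,"turn":-0.149}]' >/dev/null
python3 -m crank '[{"x":0,"y":0,"z":0,"turn":-0.149},{"x":0,"y":0,"z":0,"turn":-0.149},{"x":0,"y":0,"z":0,"turn":-0.149},{"x":0,"y":0,"z":0,"turn":-0.149},{"x":0,"y":0,"z":0,"turn":-0.149}]'
python3 -m crank '[{"x":0,"y":0,"z":0,"turn":-0.149},{"x":0,"y":0,"z":0,"turn":0},{"x":0,"y":0,"z":0,"turn":0}]'
python3 -c "
from h import *
print(manip.state()['joint_pos'])
go([.4523,.2303,.08],-.208)"
```

```text
time: 10.4
tool_pos: [0.4604, -0.0188, 0.3186]
tool_rot: [-0.0, -0.568, 0.823, 0.0]
contact_force: [0.5, 1.5, 0.1]
gripper_width: 0.4
grasp_force: 0.0
time: 10.7
tool_pos: [0.4607, -0.0194, 0.3187]
tool_rot: [-0.0, -0.624, 0.782, 0.0]
contact_force: [0.1, -0.1, 0.1]
gripper_width: 0.399
grasp_force: 0.0
[-2.03652323e-01 -3.87704197e-01  1.85889290e+00  6.28880969e-06
  1.67069650e+00 -3.12172728e+00]
tcp [ 0.4607 -0.0194  0.3187] shift cm [-24.16   6.35  23.87] yang 2.918 turn -0.016
```

```bash
python3 -m crank '[{"x":-4.0,"y":1.06,"z":2.4,"turn":0},{"x":-4.0,"y":1.06,"z":2.4,"turn":0},{"x":-4.0,"y":1.06,"z":2.4,"turn":0},{"x":-4.0,"y":1.06,"z":2.4,"turn":0},{"x":-4.0,"y":1.06,"z":2.4,"turn":0}]'  >/dev/null
python3 -m crank '[{"x":-4.16,"y":1.05,"z":2.4,"turn":0},{"x":0,"y":0,"z":4,"turn":-0.016},{"x":0,"y":0,"z":3.5,"turn":0},{"x":0,"y":0,"z":0,"turn":0},{"x":0,"y":0,"z":0,"turn":0}]'
python3 - <<'E'
from h import *
go([.4523,.2303,.003],-.208)
im,d,m=grab("wrist");cv2.imwrite("pics/w5.png",im[:,:,::-1])
E
```

```text
time: 11.7
tool_pos: [0.4523, 0.2295, 0.0999]
tool_rot: [-0.001, -0.63, 0.777, 0.0]
contact_force: [-0.4, 0.3, 0.1]
gripper_width: 0.403
grasp_force: 0.0
tcp [0.4523 0.2295 0.0999] shift cm [-0.09  0.01  9.69] yang 2.934 turn 0.0
```

View pics/w5.png

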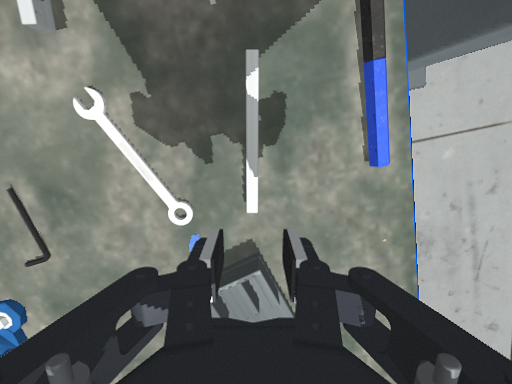

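The bar lies at col 252, rows 50-212, centred between the pads and aligned with them. Descending to grip it near this end.

```bash
python3 -m crank '[{"x":-0.1,"y":0,"z":4,"turn":0},{"x":0,"y":0,"z":3.5,"turn":0},{"x":0,"y":0,"z":1.7,"turn":0},{"x":0,"y":0,"z":0.4,"turn":0},{"x":0,"y":0,"z":0,"turn":0}]'
python3 -m crank '[{"x":0,"y":0,"z":0,"turn":0},{"x":0,"y":0,"z":0,"turn":0},{"x":0,"y":0,"z":0,"turn":0},{"x":0,"y":0,"z":0,"turn":0}]' 0
python3 -c "
from h import *
go([.4523,.2303,.1],1.387-1.5708)"
```

```text
time: 12.25
tool_pos: [0.4545, 0.2306, 0.0056]
tool_rot: [0.001, -0.63, 0.777, -0.001]
contact_force: [0.1, -0.1, -0.5]
gripper_width: 0.397
grasp_force: 0.0
time: 12.65
tool_pos: [0.455, 0.231, 0.0064]
tool_rot: [0.002, -0.63, 0.777, -0.001]
contact_force: [-0.8, 0.4, 6.3]
gripper_width: 0.094
grasp_force: 61.4
tcp [0.455  0.231  0.0064] shift cm [ 0.11  0.21 -9.36] yang 2.934 turn -0.024
```

```bash
python3 -m crank '[{"x":0,"y":0,"z":-1,"turn":0},{"x":0,"y":0,"z":-2,"turn":0},{"x":0,"y":0,"z":-3,"turn":0},{"x":0,"y":0,"z":0,"turn":-0.024},{"x":0,"y":0,"z":0,"turn":0}]'
python3 -c "
from h import *
go([.549,.189,.064],1.387-1.5708)"
```

```text
time: 13.15
tool_pos: [0.4534, 0.2305, 0.0647]
tool_rot: [0.001, -0.639, 0.769, -0.0]
contact_force: [-0.0, -1.4, -2.1]
gripper_width: 0.092
grasp_force: 60.4
tcp [0.4534 0.2305 0.0647] shift cm [  2.34 -10.15   0.08] yang 2.958 turn 0.001
```

```bash
python3 -m crank '[{"x":0,"y":-3.4,"z":0,"turn":0},{"x":0,"y":-3.4,"z":0,"turn":0},{"x":0,"y":-3.35,"z":0,"turn":0},{"x":0,"y":0,"z":0,"turn":0},{"x":0,"y":0,"z":0,"turn":0}]'
python3 - <<'E'
from h import *
go([.549,.189,.064],1.387-1.5708)
im,d,m=grab("wrist");cv2.imwrite("pics/w6.png",im[:,:,::-1]);np.savez("w6.npz",im=im,d=d,K=m["mtx"],T=m["world_to_cam"],k1=m["k1"])
E
```

```text
time: 13.65
tool_pos: [0.5517, 0.2113, 0.0618]
tool_rot: [-0.002, -0.639, 0.769, 0.001]
contact_force: [-1.0, 0.1, -2.3]
gripper_width: 0.093
grasp_force: 60.4
tcp [0.5517 0.2113 0.0618] shift cm [ 2.24 -0.15 -0.22] yang 2.957 turn -0.001
```

View pics/w6.png

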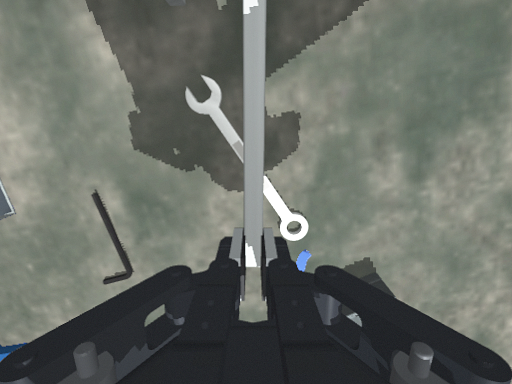

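The bar is held by its +y end, running up col 255 and out at the top of the frame. Checking its height, pitch and heading from depth.

```bash
cat > bar.py <<'E'
from h import *
import sys
o=np.array([.5385,.0184]);a=1.387;X=np.array([np.sin(a),-np.cos(a)]);Y=np.array([np.cos(a),np.sin(a)])
def V(p): return np.r_[(p[:2]-o)@X,(p[:2]-o)@Y,p[2]].round(4)
def bar(m,im,d,rows):
    t,_=axes();print("tcp vise",V(t))
    C=cloud(m,d)
    for v in rows:
        u=np.where((C[v,215:300,2]>t[2]-.01)&(C[v,215:300,2]<t[2]+.04)&(d[v,215:300]>0))[0]+215
        if len(u)<3: continue
        z=np.median(C[v,u,2]); e=[onz(m,k,v,z) for k in(u[0]-.5,u[-1]+.5)]
        print(v,u[0],u[-1],"mid",V((e[0]+e[1])/2),"w",np.linalg.norm(e[0]-e[1]).round(4))
E
python3 - <<'E'
from bar import *
f=np.load("w6.npz");im,d=f["im"],f["d"];m=dict(mtx=f["K"],world_to_cam=f["T"],k1=float(f["k1"]))
bar(m,im,d,range(5,225,30))
E
```

```text
tcp vise [-0.023   0.1921  0.0619]
5 242 265 mid [-0.0231  0.0775  0.0752] w 0.01
35 243 265 mid [-0.0233  0.0887  0.0752] w 0.0099
65 243 264 mid [-0.0231  0.1005  0.0751] w 0.0097
95 243 264 mid [-0.0231  0.113   0.0751] w 0.01
125 243 263 mid [-0.0229  0.1262  0.0756] w 0.0098
155 243 263 mid [-0.0229  0.1401  0.0755] w 0.0101
185 243 262 mid [-0.0226  0.1551  0.0751] w 0.01
215 244 262 mid [-0.0229  0.1709  0.0752] w 0.0097
```

```bash
python3 -m crank '[{"x":0,"y":-0.2,"z":2,"turn":0},{"x":0,"y":0,"z":1.2,"turn":0},{"x":2,"y":0,"z":0,"turn":0},{"x":0,"y":0,"z":0,"turn":0},{"x":0,"y":0,"z":0,"turn":0}]'
python3 - <<'E'
from bar import *
im,d,m=grab("wrist");np.savez("w7.npz",im=im,d=d,K=m["mtx"],T=m["world_to_cam"],k1=m["k1"])
bar(m,im,d,range(5,225,40)); cv2.imwrite("pics/w7.png",im[:,:,::-1]);print(manip.state()["contact_force"])
E
```

```text
time: 14.2
tool_pos: [0.5501, 0.1919, 0.0313]
tool_rot: [-0.0, -0.639, 0.769, 0.0]
contact_force: [0.2, -0.3, -1.4]
gripper_width: 0.092
grasp_force: 60.4
tcp vise [-0.0199  0.1731  0.0317]
5 242 265 mid [-0.0211  0.0582  0.0447] w 0.01
45 243 265 mid [-0.0213  0.0733  0.0446] w 0.01
85 243 264 mid [-0.0211  0.0894  0.0446] w 0.0099
125 243 263 mid [-0.0209  0.1068  0.0449] w 0.0098
165 243 263 mid [-0.0209  0.1257  0.0446] w 0.0102
205 243 262 mid [-0.0206  0.1461  0.0449] w 0.0101
[-0.76405026 -0.09787071 -2.06315719]
```

View pics/w7.png

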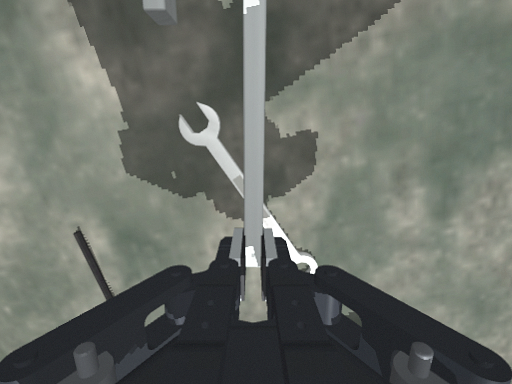

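The bar top is at 44.7 mm, so its underside is at 24.7 mm, 1.7 mm higher than I want. It is aligned at x = -0.021. The set parallel's end shows at (160,8). Lowering slightly and sliding in.

```bash
python3 -m crank '[{"x":1,"y":0,"z":0.17,"turn":0},{"x":1.5,"y":0,"z":0,"turn":0},{"x":1.5,"y":0,"z":0,"turn":0},{"x":1,"y":0,"z":0,"turn":0},{"x":0,"y":0,"z":0,"turn":0}]'
python3 - <<'E'
from bar import *
im,d,m=grab("wrist");np.savez("w8.npz",im=im,d=d,K=m["mtx"],T=m["world_to_cam"],k1=m["k1"])
bar(m,im,d,range(5,225,30)); cv2.imwrite("pics/w8.png",im[:,:,::-1])
E
```

```text
time: 14.75
tool_pos: [0.5416, 0.1409, 0.03]
tool_rot: [-0.0, -0.638, 0.77, 0.0]
contact_force: [-0.0, -0.5, -1.8]
gripper_width: 0.094
grasp_force: 60.4
tcp vise [-0.0192  0.1218  0.0302]
5 285 299 mid [-0.0336  0.0145  0.0659] w 0.0052
35 284 299 mid [-0.0338  0.0237  0.0657] w 0.0057
65 215 297 mid [-0.0213  0.0314  0.0542] w 0.0336
95 243 264 mid [-0.0203  0.042   0.0435] w 0.01
125 243 263 mid [-0.0201  0.0552  0.0436] w 0.0098
155 243 263 mid [-0.02    0.0692  0.0433] w 0.0101
185 243 262 mid [-0.0198  0.084   0.0436] w 0.0099
215 244 262 mid [-0.02    0.0999  0.0435] w 0.0097
```

View pics/w8.png

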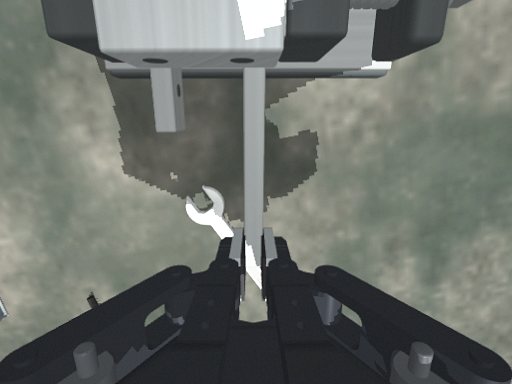

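The bar is passing under the block, with its mouth at (255,68). It is parallel to the set parallel at (168,100) and clear of both jaws. Continuing.

```bash
python3 -m crank '[{"x":1,"y":0,"z":0,"turn":0},{"x":1.5,"y":0,"z":0,"turn":0},{"x":1,"y":0,"z":0,"turn":0},{"x":0,"y":0,"z":0,"turn":0}]'
python3 -m crank '[{"x":1,"y":0,"z":0,"turn":0},{"x":1,"y":0,"z":0,"turn":0},{"x":0.7,"y":0,"z":0,"turn":0},{"x":0,"y":0,"z":0,"turn":0},{"x":0,"y":0,"z":0,"turn":0}]'
python3 - <<'E'
from bar import *
im,d,m=grab("wrist");np.savez("w9.npz",im=im,d=d,K=m["mtx"],T=m["world_to_cam"],k1=m["k1"])
bar(m,im,d,range(145,225,10))
C=cloud(m,d);k=(abs(C[...,2]-.078)<.005)&(d>0);q=C[k];print("block",len(q),V(q.min(0)),V(q.max(0)))
E
```

```text
time: 15.2
tool_pos: [0.5352, 0.1068, 0.0299]
tool_rot: [-0.0, -0.639, 0.77, 0.0]
contact_force: [-0.5, 0.7, -1.9]
gripper_width: 0.098
grasp_force: 60.4
time: 15.7
tool_pos: [0.5306, 0.0815, 0.0301]
tool_rot: [0.0, -0.639, 0.769, 0.0]
contact_force: [-0.1, 0.8, -1.2]
gripper_width: 0.092
grasp_force: 60.4
tcp vise [-0.0193  0.0608  0.0302]
145 281 299 mid [-0.0344  0.0018  0.066 ] w 0.0075
155 281 299 mid [-0.0347  0.0058  0.0656] w 0.0076
165 281 299 mid [-0.0347  0.0097  0.066 ] w 0.0076
175 280 299 mid [-0.0347  0.0138  0.0658] w 0.0081
185 280 299 mid [-0.0349  0.018   0.0658] w 0.0082
195 283 299 mid [-0.0356  0.0222  0.066 ] w 0.0071
block 33394 [-0.0406 -0.0452  0.073 ] [0.0198 0.0841 0.083 ]
```

```bash
python3 -m crank '[{"x":0.4,"y":0,"z":0.2,"turn":0},{"x":0,"y":0,"z":0.1,"turn":0},{"x":0,"y":0,"z":0,"turn":0}]'
python3 - <<'E'
from bar import *
f=np.load("w9.npz");im,d=f["im"],f["d"];m=dict(mtx=f["K"],world_to_cam=f["T"],k1=float(f["k1"]))
C=cloud(m,d);k=(abs(C[...,2]-.042)<.006)&(d>0);k[150:]=0
n,l,s,c=cv2.connectedComponentsWithStats(k.astype(np.uint8))
for i in range(1,n):
    if s[i,4]>30: q=np.array([V(p) for p in C[l==i]]);print(s[i],q.min(0),q.max(0),q.mean(0).round(4))
E
```

```text
time: 16.05
tool_pos: [0.5296, 0.0778, 0.0267]
tool_rot: [-0.0, -0.639, 0.769, 0.0]
contact_force: [0.8, 0.2, -1.6]
gripper_width: 0.097
grasp_force: 60.4
[ 144    0   29   41 1010] [ 0.0167 -0.0583  0.0361] [ 0.0272 -0.0414  0.0423] [ 0.0214 -0.0496  0.0398]
[242   0  24  41 944] [-0.0251 -0.0563  0.0413] [-0.0153 -0.0405  0.0455] [-0.0203 -0.0484  0.0434]
[340  78  56  52 788] [-0.0835 -0.0258  0.036 ] [-0.0593 -0.0037  0.048 ] [-0.0758 -0.0125  0.0439]
[434 122  16  26 104] [-0.1109 -0.0066  0.0381] [-0.102   0.0045  0.048 ] [-0.1062 -0.0004  0.0471]
[338 140  47  10 226] [-0.0805  0.0012  0.0427] [-0.0591  0.0059  0.048 ] [-0.07    0.0044  0.0466]
```

```bash
python3 -m crank '[{"x":0,"y":0,"z":0.05,"turn":0},{"x":0,"y":0,"z":0,"turn":0}]'
python3 -m crank '[{"x":0,"y":0,"z":0,"turn":0},{"x":0,"y":0,"z":0,"turn":0},{"x":0,"y":0,"z":0,"turn":0},{"x":0,"y":0,"z":0,"turn":0},{"x":0,"y":0,"z":-0.5,"turn":0}]' 27
python3 -m crank '[{"x":0,"y":0,"z":-2,"turn":0},{"x":0,"y":0,"z":-4,"turn":0},{"x":0,"y":0,"z":-5,"turn":0},{"x":0,"y":0,"z":-5,"turn":0},{"x":0,"y":0,"z":-5,"turn":0}]'
python3 -m crank '[{"x":0,"y":0,"z":-5,"turn":0},{"x":-4,"y":0,"z":0,"turn":0},{"x":-4,"y":0,"z":0,"turn":0},{"x":0,"y":0,"z":0,"turn":0},{"x":0,"y":0,"z":0,"turn":0}]'
cat > chk.py <<'E'
from bar import *
def chk():
    im,d,m=grab("wrist");np.savez("last.npz",im=im,d=d,K=m["mtx"],T=m["world_to_cam"],k1=m["k1"])
    C=cloud(m,d);W=np.stack([(C[...,:2]-o)@X,(C[...,:2]-o)@Y,C[...,2]],-1)
    def st(n,k):
        q=W[k&(d>0)]
        print(n,len(q),*( [np.percentile(q,1,axis=0).round(4),np.percentile(q,99,axis=0).round(4)] if len(q) else []))
    b=abs(W[...,1])<.09
    st("spare",b&(W[...,0]>-.04)&(W[...,0]<0)&(abs(W[...,1])>.034)&(W[...,2]>.028)&(W[...,2]<.05))
    st("set",b&(W[...,0]>.008)&(W[...,0]<.04)&(abs(W[...,1])>.034)&(W[...,2]>.028)&(W[...,2]<.05))
    k=(abs(W[...,0])<.028)&(abs(W[...,1])<.03)&(W[...,2]>.06)&(W[...,2]<.09)&(d>0)
    q=W[k]
    if len(q)>50:
        A=np.c_[q[:,:2],np.ones(len(q))];s=np.linalg.lstsq(A,q[:,2],rcond=None)[0];print("block top",len(q),"slopes x,y",s[:2].round(4),"z0",s[2].round(4))
    return W,im,d,m
E
python3 -c "
from chk import *
chk()"
```

```text
time: 16.25
tool_pos: [0.5299, 0.0778, 0.0266]
tool_rot: [-0.0, -0.639, 0.769, 0.0]
contact_force: [-0.1, 0.2, -1.2]
gripper_width: 0.095
grasp_force: 60.4
time: 16.75
tool_pos: [0.5293, 0.0777, 0.0311]
tool_rot: [-0.001, -0.639, 0.769, 0.0]
contact_force: [0.1, -0.1, -0.6]
gripper_width: 0.271
grasp_force: 0.0
time: 17.25
tool_pos: [0.5295, 0.0777, 0.244]
tool_rot: [0.0, -0.639, 0.769, -0.0]
contact_force: [0.9, -0.4, -0.4]
gripper_width: 0.268
grasp_force: 0.0
time: 17.75
tool_pos: [0.5443, 0.1569, 0.2917]
tool_rot: [-0.0, -0.64, 0.768, -0.0]
contact_force: [0.6, 0.2, 0.2]
gripper_width: 0.272
grasp_force: 0.0
spare 306 [-0.0245 -0.0624  0.0378] [-0.0147  0.0655  0.0417]
set 353 [ 0.0176 -0.0705  0.0324] [0.0276 0.0575 0.0418]
block top 2522 slopes x,y [ 0.0006 -0.0123] z0 0.0774
```

Step 1 is in place: the spare is centred (y about +2 mm, x about -20 mm), lies on the bed and is released. The workpiece is still about 7 mm up. Next, the drift.

Run:
```python
from h import *
f=np.load("top0.npz");im,d=f["im"],f["d"];m=manip.camera_model("top");C=cloud(m,d)
reg={"drift":(534,282,560,303),"jar":(503,300,540,336),"turq":(540,248,566,272),"yel":(514,245,540,270),"can":(420,285,460,322)}
for n,r in reg.items():
    u0,v0,u1,v1=[int(k/1.5) for k in r];P=C[v0:v1,u0:u1].reshape(-1,3);P=P[(P[:,2]>.03)&(P[:,2]<.3)]
    zm=np.percentile(P[:,2],95);Q=P[P[:,2]>zm-.012];print(n,len(Q),"zmax",zm.round(3),"top centre",((Q.min(0)+Q.max(0))/2).round(3),"ext",np.ptp(Q,axis=0).round(3))
print(manip.state()["joint_pos"]); go([.5,-.2,.33],0)
```

```text
drift 52 zmax 0.093 top centre [ 0.513 -0.379  0.088] ext [0.025 0.026 0.014]
jar 270 zmax 0.067 top centre [ 0.45  -0.324  0.064] ext [0.065 0.063 0.017]
turq 47 zmax 0.092 top centre [ 0.585 -0.397  0.087] ext [0.026 0.025 0.013]
yel 52 zmax 0.091 top centre [ 0.595 -0.337  0.086] ext [0.025 0.026 0.013]
can 46 zmax 0.173 top centre [ 0.484 -0.141  0.171] ext [0.022 0.023 0.015]
[ 1.48325479e-01 -1.15644614e-01  1.67795515e+00 -4.76228778e-04
  1.57976666e+00 -2.81006280e+00]
tcp [0.5442 0.1562 0.2915] shift cm [35.83 -2.14 -3.83] yang 2.958 turn -0.183
```

```bash
python3 -m crank '[{"x":4.5,"y":-0.3,"z":-0.5,"turn":0},{"x":4.5,"y":-0.3,"z":-0.5,"turn":0},{"x":4.5,"y":-0.3,"z":-0.5,"turn":0},{"x":4.5,"y":-0.3,"z":-0.5,"turn":0},{"x":4.5,"y":-0.3,"z":-0.5,"turn":0}]' 60 >/dev/null
python3 -m crank '[{"x":4.5,"y":-0.3,"z":-0.5,"turn":0},{"x":4.5,"y":-0.3,"z":-0.5,"turn":0},{"x":4.5,"y":0,"z":-0.3,"turn":0},{"x":0,"y":0,"z":0,"turn":0.149},{"x":0,"y":0,"z":0,"turn":0.149}]'
python3 -m crank '[{"x":0,"y":0,"z":0,"turn":0.149},{"x":0,"y":0,"z":0,"turn":0.149},{"x":0,"y":0,"z":0,"turn":0.149},{"x":0,"y":0,"z":0,"turn":0.149},{"x":0,"y":0,"z":0,"turn":0.149}]' >/dev/null
python3 -m crank '[{"x":0,"y":0,"z":0,"turn":0.149},{"x":0,"y":0,"z":0,"turn":0.149},{"x":0,"y":0,"z":0,"turn":0.149},{"x":0,"y":0,"z":0,"turn":0.149},{"x":0,"y":0,"z":0,"turn":0}]'
python3 -c "
from h import *
go([.59,-.38,.30],1.31)"
```

```text
time: 18.8
tool_pos: [0.5145, -0.1082, 0.3309]
tool_rot: [-0.02, -0.452, 0.891, -0.023]
contact_force: [0.3, -0.4, -0.0]
gripper_width: 0.603
grasp_force: 0.0
time: 19.8
tool_pos: [0.5146, -0.1074, 0.3306]
tool_rot: [-0.002, 0.196, 0.98, -0.03]
contact_force: [-0.2, -0.5, -0.3]
gripper_width: 0.596
grasp_force: 0.0
tcp [ 0.5146 -0.1074  0.3306] shift cm [-17.4  -22.05   4.54] yang 1.176 turn -0.134
```

```bash
python3 -m crank '[{"x":0,"y":-0.5,"z":0,"turn":0},{"x":0,"y":0,"z":0,"turn":0},{"x":0,"y":0,"z":0,"turn":0}]'
python3 -c "
from h import *
t,R=axes();print(R.round(3),manip.state()['joint_pos'].round(3))"
```

```text
time: 20.1
tool_pos: [0.5132, -0.1114, 0.3311]
tool_rot: [-0.002, 0.195, 0.98, -0.03]
contact_force: [-1.1, -0.1, 0.2]
gripper_width: 0.6
grasp_force: 0.0
[[-0.924  0.382 -0.015]
 [ 0.382  0.922 -0.059]
 [-0.009 -0.06  -0.998]] [-0.323 -0.225  1.711 -0.061  1.651 -1.507]
```

A joint-6 limit left a constant 0.06 rad tool tilt. That is well within what the drift work tolerates, so I'll account for it and carry on.

```bash
python3 -m crank '[{"x":-3,"y":-3.9,"z":0.4,"turn":0},{"x":-3,"y":-3.9,"z":0.4,"turn":0},{"x":-3,"y":-3.9,"z":0.4,"turn":0},{"x":-3,"y":-3.9,"z":0.4,"turn":0},{"x":-3,"y":-3.9,"z":0.4,"turn":0}]' >/dev/null
python3 -m crank '[{"x":-1.5,"y":-1.5,"z":0.4,"turn":-0.134},{"x":0,"y":0,"z":0,"turn":0},{"x":0,"y":0,"z":0,"turn":0},{"x":0,"y":0,"z":0,"turn":0}]'
python3 - <<'E'
from h import *
t,R=axes();print(R[2].round(3),manip.state()['joint_pos'].round(2))
im,d,m=grab("wrist");np.savez("w10.npz",im=im,d=d,K=m["mtx"],T=m["world_to_cam"],k1=m["k1"])
C=cloud(m,d);hsv=cv2.cvtColor(im,cv2.COLOR_RGB2HSV)
k=((C[...,2]>.05)&(C[...,2]<.1)&(d>0)&(d<.6)).astype(np.uint8);k[235:]=0
n,l,s,c=cv2.connectedComponentsWithStats(k)
for i in range(1,n):
    if s[i,4]>60:
        q=C[l==i];zm=np.percentile(q[:,2],95);t=q[q[:,2]>zm-.006];print(s[i],"zmax",zm.round(4),"top c",((t.min(0)+t.max(0))/2).round(4),np.ptp(t,axis=0).round(3),"rgb",im[l==i].mean(0).round())
go([.513,-.379,.15],1.31)
E
```

```text
time: 21.0
tool_pos: [0.5852, -0.3681, 0.3215]
tool_rot: [-0.004, 0.129, 0.991, -0.03]
contact_force: [0.4, 0.3, -0.5]
gripper_width: 0.6
grasp_force: 0.0
[-0.001 -0.06  -0.998] [-0.65  0.16  1.35 -0.06  1.61 -1.96]
[392  23  37  51 729] zmax 0.0982 top c [ 0.4857 -0.1516  0.0962] [0.051 0.023 0.008] rgb [147. 124.  70.]
[ 246   40   48   52 1921] zmax 0.0615 top c [ 0.4518 -0.3251  0.0598] [0.065 0.065 0.007] rgb [ 93. 137. 253.]
[504  51   8  55 215] zmax 0.0585 top c [ 0.5544 -0.0159  0.0572] [0.066 0.008 0.009] rgb [120. 124. 125.]
[231 111  21  21 330] zmax 0.0872 top c [ 0.5135 -0.3804  0.0855] [0.027 0.027 0.005] rgb [137. 146. 148.]
[274 159  20  22 327] zmax 0.0872 top c [ 0.5948 -0.3393  0.0846] [0.027 0.027 0.007] rgb [251. 248.   3.]
[232 163  20  22 323] zmax 0.0871 top c [ 0.5861 -0.3989  0.0847] [0.027 0.026 0.007] rgb [  4. 238. 236.]
[ 453  198   59   37 1154] zmax 0.0972 top c [ 0.7372 -0.0741  0.0956] [0.024 0.05  0.009] rgb [112. 120. 125.]
[   0  200   54   35 1137] zmax 0.0949 top c [ 0.5759 -0.7806  0.0944] [0.032 0.024 0.011] rgb [226. 227. 226.]
tcp [ 0.5853 -0.368   0.3218] shift cm [ 6.72 -1.86 17.31] yang 1.312 turn 0.002
```

```bash
python3 -m crank '[{"x":3.4,"y":-0.9,"z":2,"turn":0},{"x":3.3,"y":-0.9,"z":3,"turn":0},{"x":0,"y":0,"z":5,"turn":0},{"x":0,"y":0,"z":5,"turn":0},{"x":0,"y":0,"z":3,"turn":0}]'
python3 -m crank '[{"x":0,"y":0,"z":0,"turn":0},{"x":0,"y":0,"z":0,"turn":0}]'
python3 - <<'E'
from h import *
go([.5135,-.3804,.034],1.31)
E
```

```text
time: 21.55
tool_pos: [0.5113, -0.3775, 0.1387]
tool_rot: [-0.005, 0.129, 0.991, -0.029]
contact_force: [0.3, 0.2, -0.9]
gripper_width: 0.599
grasp_force: 0.0
time: 21.75
tool_pos: [0.5135, -0.3794, 0.1436]
tool_rot: [-0.003, 0.129, 0.991, -0.03]
contact_force: [0.7, -0.4, 0.1]
gripper_width: 0.602
grasp_force: 0.0
tcp [ 0.5135 -0.3794  0.1436] shift cm [-0.02  0.57 10.94] yang 1.313 turn 0.003
```

```bash
python3 -m crank '[{"x":0,"y":0.57,"z":3,"turn":0},{"x":0,"y":0,"z":4,"turn":0},{"x":0,"y":0,"z":3,"turn":0},{"x":0,"y":0,"z":0.9,"turn":0},{"x":0,"y":0,"z":0,"turn":0}]'
python3 -m crank '[{"x":0,"y":0,"z":0,"turn":0},{"x":0,"y":0,"z":0,"turn":0},{"x":0,"y":0,"z":0,"turn":0},{"x":0,"y":0,"z":0,"turn":0},{"x":0,"y":0,"z":0,"turn":0}]' 0
python3 -m crank '[{"x":0,"y":0,"z":0,"turn":0},{"x":0,"y":0,"z":-1,"turn":0},{"x":0,"y":0,"z":-2,"turn":0},{"x":0,"y":0,"z":-4,"turn":0},{"x":0,"y":0,"z":-5,"turn":0}]'
```

```text
time: 22.25
tool_pos: [0.5137, -0.3812, 0.0346]
tool_rot: [-0.003, 0.129, 0.991, -0.03]
contact_force: [-1.0, -0.2, -1.2]
gripper_width: 0.597
grasp_force: 0.0
time: 22.75
tool_pos: [0.5151, -0.3819, 0.0373]
tool_rot: [-0.001, 0.129, 0.991, -0.031]
contact_force: [0.5, 2.5, 6.9]
gripper_width: 0.27
grasp_force: 58.5
time: 23.25
tool_pos: [0.5131, -0.3725, 0.1522]
tool_rot: [-0.006, 0.129, 0.991, -0.029]
contact_force: [1.4, -0.9, -2.6]
gripper_width: 0.269
grasp_force: 58.3
```

```bash
python3 -m crank '[{"x":0,"y":0,"z":-5,"turn":0},{"x":0,"y":0,"z":-5,"turn":0},{"x":0,"y":0,"z":-3,"turn":0},{"x":0,"y":0,"z":0,"turn":0},{"x":0,"y":0,"z":0,"turn":0}]'
python3 -c "
from h import *
go([.538,.020,.28],1.31)"
```

```text
time: 23.75
tool_pos: [0.5166, -0.3662, 0.2837]
tool_rot: [-0.003, 0.129, 0.991, -0.03]
contact_force: [-0.1, 0.1, -3.3]
gripper_width: 0.273
grasp_force: 58.4
tcp [ 0.5166 -0.3662  0.2837] shift cm [ 7.82 37.83 -1.97] yang 1.312 turn 0.002
```

```bash
python3 -m crank '[{"x":0.9,"y":4.2,"z":-0.2,"turn":0},{"x":0.9,"y":4.2,"z":-0.2,"turn":0},{"x":0.9,"y":4.2,"z":-0.2,"turn":0},{"x":0.9,"y":4.2,"z":-0.2,"turn":0},{"x":0.9,"y":4.2,"z":-0.2,"turn":0}]' >/dev/null
python3 -m crank '[{"x":0.9,"y":4.2,"z":-0.2,"turn":0},{"x":0.9,"y":4.2,"z":-0.2,"turn":0},{"x":0.8,"y":4.2,"z":-0.2,"turn":0},{"x":0.7,"y":4.2,"z":-0.2,"turn":0},{"x":0,"y":0,"z":0,"turn":0}]'
python3 -m crank '[{"x":0,"y":0,"z":0,"turn":0},{"x":0,"y":0,"z":0,"turn":0}]'
python3 -c "
from h import *
t,R=axes();print(R[2].round(3),manip.state()['joint_pos'].round(2))
go([.538,.020,.135],1.31)"
```

```text
time: 24.75
tool_pos: [0.5366, 0.0238, 0.2742]
tool_rot: [-0.007, 0.126, 0.992, -0.029]
contact_force: [-0.7, -1.1, -1.5]
gripper_width: 0.27
grasp_force: 59.8
time: 24.95
tool_pos: [0.5374, 0.0188, 0.276]
tool_rot: [-0.005, 0.129, 0.991, -0.03]
contact_force: [-0.1, -1.0, -2.4]
gripper_width: 0.271
grasp_force: 59.8
[ 0.003 -0.062 -0.998] [-0.07 -0.17  1.75 -0.06  1.57 -1.38]
tcp [0.5374 0.0188 0.276 ] shift cm [-0.07  1.   14.06] yang 1.311 turn 0.001
```

```bash
python3 -m crank '[{"x":0,"y":0.4,"z":5,"turn":0},{"x":0,"y":0.3,"z":5,"turn":0},{"x":0,"y":0.3,"z":4,"turn":0},{"x":0,"y":0,"z":0,"turn":0},{"x":0,"y":0,"z":0,"turn":0}]'
python3 -m crank '[{"x":0,"y":0,"z":1,"turn":0},{"x":0,"y":0,"z":0.7,"turn":0},{"x":0,"y":0,"z":0,"turn":0},{"x":0,"y":0,"z":0,"turn":0}]'
python3 -m crank '[{"x":0,"y":0.05,"z":0.3,"turn":0},{"x":0,"y":0,"z":0,"turn":0},{"x":0,"y":0,"z":0,"turn":0}]'
```

```text
time: 25.45
tool_pos: [0.5383, 0.0199, 0.1377]
tool_rot: [-0.005, 0.13, 0.991, -0.03]
contact_force: [-0.3, 0.1, -1.0]
gripper_width: 0.274
grasp_force: 59.7
time: 25.85
tool_pos: [0.5387, 0.02, 0.1216]
tool_rot: [-0.003, 0.129, 0.991, -0.03]
contact_force: [-0.4, 0.3, -2.3]
gripper_width: 0.27
grasp_force: 59.7
time: 26.15
tool_pos: [0.5384, 0.0204, 0.1179]
tool_rot: [-0.004, 0.129, 0.991, -0.03]
contact_force: [0.2, 0.5, -2.0]
gripper_width: 0.272
grasp_force: 59.7
```

```bash
python3 -m crank '[{"x":0,"y":0.03,"z":0.2,"turn":0},{"x":0,"y":0.03,"z":0.2,"turn":0},{"x":0,"y":0,"z":0.2,"turn":0},{"x":0,"y":0,"z":0,"turn":0}]'
python3 -m crank '[{"x":0,"y":0,"z":0.2,"turn":0},{"x":0,"y":0.03,"z":0.2,"turn":0},{"x":0,"y":0,"z":0,"turn":0}]'
python3 -m crank '[{"x":0,"y":0,"z":0.15,"turn":0},{"x":0,"y":0.03,"z":0.15,"turn":0},{"x":0,"y":0,"z":0,"turn":0}]'
```

```text
time: 26.55
tool_pos: [0.539, 0.021, 0.1127]
tool_rot: [-0.003, 0.129, 0.991, -0.029]
contact_force: [-1.3, 2.9, 3.7]
gripper_width: 0.274
grasp_force: 60.3
time: 26.85
tool_pos: [0.539, 0.021, 0.1084]
tool_rot: [-0.003, 0.129, 0.991, -0.03]
contact_force: [-1.3, 2.2, 4.4]
gripper_width: 0.272
grasp_force: 60.5
time: 27.15
tool_pos: [0.5392, 0.0203, 0.1076]
tool_rot: [-0.003, 0.129, 0.991, -0.031]
contact_force: [-5.8, 1.8, 14.8]
gripper_width: 0.268
grasp_force: 61.4
```

```bash
python3 -m crank '[{"x":0,"y":0,"z":0.15,"turn":0},{"x":0,"y":0,"z":0.15,"turn":0},{"x":0,"y":0,"z":0,"turn":0}]'
python3 -m crank '[{"x":0,"y":0,"z":0.15,"turn":0},{"x":0,"y":0,"z":0.15,"turn":0},{"x":0,"y":0,"z":0,"turn":0}]'
python3 -c "
from chk import *
W,im,d,m=chk()
k=(abs(W[...,0])<.07)&(abs(W[...,1])<.04)&(W[...,2]>.055)&(W[...,2]<.085)&(d>0);q=W[k];print(len(q));
h,e=np.histogram(q[:,2],bins=15);print(h,e.round(4))"
```

```text
time: 27.45
tool_pos: [0.5408, 0.02, 0.1076]
tool_rot: [-0.002, 0.129, 0.991, -0.03]
contact_force: [-9.0, 1.4, 24.8]
gripper_width: 0.271
grasp_force: 62.0
time: 27.75
tool_pos: [0.5426, 0.0195, 0.1075]
tool_rot: [0.001, 0.129, 0.991, -0.031]
contact_force: [-10.6, 1.8, 33.6]
gripper_width: 0.27
grasp_force: 62.7
spare 1027 [-0.026  -0.0631  0.0286] [-0.0156  0.0651  0.0414]
set 975 [ 0.0164 -0.0708  0.0287] [0.0266 0.0575 0.0415]
block top 3836 slopes x,y [0.0278 0.0036] z0 0.0724
6961
[  25   24   26  130  375 1977  417 3374  184   39   41   32   43   52
  222] [0.0551 0.0571 0.0591 0.0611 0.0631 0.0651 0.067  0.069  0.071  0.073
 0.075  0.077  0.079  0.081  0.083  0.085 ]
```

The block is hard down at the 70 mm top height. Backing off and checking that it is level.

```bash
python3 -m crank '[{"x":0,"y":0,"z":-1.5,"turn":0},{"x":0,"y":0,"z":-4,"turn":0},{"x":0,"y":0,"z":-5,"turn":0},{"x":0,"y":0,"z":-5,"turn":0},{"x":0,"y":0,"z":-3,"turn":0}]'
python3 -m crank '[{"x":-4,"y":0,"z":0,"turn":0},{"x":-4,"y":0,"z":0,"turn":0},{"x":0,"y":0,"z":0,"turn":0},{"x":0,"y":0,"z":0,"turn":0}]'
python3 -c "
from chk import *
W,im,d,m=chk()
k=(abs(W[...,0])<.026)&(abs(W[...,1])<.028)&(abs(W[...,2]-.07)<.006)&(d>0);q=W[k]
A=np.c_[q[:,:2],np.ones(len(q))];s=np.linalg.lstsq(A,q[:,2],rcond=None)[0];print(len(q),s.round(4))
go([.5,-.2,.28],1.31)"
```

```text
time: 28.3
tool_pos: [0.5421, 0.0308, 0.2871]
tool_rot: [-0.001, 0.129, 0.991, -0.03]
contact_force: [0.1, -0.6, -2.2]
gripper_width: 0.273
grasp_force: 59.7
time: 28.7
tool_pos: [0.6182, 0.0102, 0.2809]
tool_rot: [-0.006, 0.129, 0.991, -0.03]
contact_force: [-0.6, -0.0, -1.7]
gripper_width: 0.273
grasp_force: 59.7
spare 368 [-0.0259 -0.0634  0.0301] [-0.0155  0.0647  0.0415]
set 314 [ 0.0166 -0.0708  0.035 ] [0.0265 0.058  0.042 ]
block top 2198 slopes x,y [-0.001  -0.0002] z0 0.07
1903 [-0.      0.0002  0.07  ]
tcp [0.6178 0.0105 0.2817] shift cm [  5.99 -23.31   1.62] yang 1.312 turn 0.002
```

```bash
python3 -c "
from h import *
go([.45,.17,.28],1.31)"
```

```text
tcp [0.6178 0.0105 0.2817] shift cm [20.31 11.11 -0.47] yang 1.312 turn 0.002
```

```bash
python3 -m crank '[{"x":4.06,"y":2.2,"z":-0.1,"turn":0},{"x":4.06,"y":2.2,"z":-0.1,"turn":0},{"x":4.06,"y":2.2,"z":-0.1,"turn":0},{"x":4.06,"y":2.2,"z":-0.1,"turn":0},{"x":4.06,"y":2.2,"z":-0.1,"turn":0}]' >/dev/null
python3 -m crank '[{"x":0,"y":0,"z":3,"turn":0},{"x":0,"y":0,"z":5,"turn":0},{"x":0,"y":0,"z":5,"turn":0},{"x":0,"y":0,"z":5,"turn":0},{"x":0,"y":0.5,"z":3,"turn":0}]'
python3 -m crank '[{"x":0,"y":0.5,"z":1.5,"turn":0},{"x":0,"y":0,"z":0,"turn":0},{"x":0,"y":0,"z":0,"turn":0}]'
python3 -c "
from h import *
go([.45,.17,.038],1.31)"
```

```text
time: 29.75
tool_pos: [0.4447, 0.1606, 0.0676]
tool_rot: [-0.006, 0.129, 0.991, -0.031]
contact_force: [-0.2, -0.1, -3.0]
gripper_width: 0.273
grasp_force: 59.7
time: 30.05
tool_pos: [0.4494, 0.1656, 0.0572]
tool_rot: [-0.003, 0.129, 0.991, -0.03]
contact_force: [-0.1, 0.7, -1.8]
gripper_width: 0.27
grasp_force: 59.7
tcp [0.4494 0.1656 0.0572] shift cm [0.06 0.56 1.89] yang 1.312 turn 0.002
```

```bash
python3 -m crank '[{"x":0,"y":0,"z":1,"turn":0},{"x":0,"y":0,"z":0.6,"turn":0},{"x":0,"y":0,"z":0,"turn":0},{"x":0,"y":0,"z":0,"turn":0}]'
python3 -m crank '[{"x":0,"y":0,"z":0.15,"turn":0},{"x":0,"y":0,"z":0,"turn":0},{"x":0,"y":0,"z":0,"turn":0}]'
python3 -m crank '[{"x":0,"y":0,"z":0.15,"turn":0},{"x":0,"y":0,"z":0,"turn":0},{"x":0,"y":0,"z":0,"turn":0}]'
```

```text
time: 30.45
tool_pos: [0.4495, 0.1646, 0.0407]
tool_rot: [-0.004, 0.129, 0.991, -0.03]
contact_force: [-0.3, -1.2, -2.4]
gripper_width: 0.273
grasp_force: 59.7
time: 30.75
tool_pos: [0.4495, 0.1646, 0.0392]
tool_rot: [-0.004, 0.129, 0.991, -0.03]
contact_force: [0.8, 0.8, -2.3]
gripper_width: 0.269
grasp_force: 59.7
time: 31.05
tool_pos: [0.4498, 0.1646, 0.038]
tool_rot: [-0.003, 0.129, 0.991, -0.03]
contact_force: [-0.2, -0.0, 0.5]
gripper_width: 0.269
grasp_force: 60.1
```

```bash
python3 -m crank '[{"x":0,"y":0,"z":0,"turn":0},{"x":0,"y":0,"z":0,"turn":0},{"x":0,"y":0,"z":0,"turn":0},{"x":0,"y":0,"z":0,"turn":0},{"x":0,"y":0,"z":0,"turn":0}]' 60
python3 -m crank '[{"x":0,"y":0,"z":-2,"turn":0},{"x":0,"y":-0.2,"z":-4,"turn":0},{"x":0,"y":-0.2,"z":-4,"turn":0},{"x":0,"y":0,"z":-5,"turn":0},{"x":0,"y":0,"z":-5,"turn":0}]'
python3 -m crank '[{"x":-4,"y":0,"z":-4,"turn":0},{"x":-4,"y":0,"z":0,"turn":0},{"x":0,"y":0,"z":0,"turn":0},{"x":0,"y":0,"z":0,"turn":0}]'
python3 - <<'E'
from chk import *
W,im,d,m=chk();C=cloud(m,d)
k=(abs(C[...,0]-.45)<.05)&(abs(C[...,1]-.165)<.05)&(C[...,2]>.02)&(C[...,2]<.12)&(d>0);q=C[k]
t=q[q[:,2]>.08];l=q[q[:,2]<.06];print(len(q),"zmax",np.percentile(q[:,2],98),"top c",((t.min(0)+t.max(0))/2).round(4),np.ptp(t,axis=0).round(3))
print(manip.state()["contact_force"])
E
```

```text
time: 31.55
tool_pos: [0.4494, 0.1645, 0.0376]
tool_rot: [-0.004, 0.129, 0.991, -0.03]
contact_force: [-0.9, 1.1, -0.0]
gripper_width: 0.6
grasp_force: 0.0
time: 32.05
tool_pos: [0.4508, 0.1722, 0.2389]
tool_rot: [-0.004, 0.129, 0.991, -0.03]
contact_force: [0.5, 0.4, 0.0]
gripper_width: 0.601
grasp_force: 0.0
time: 32.45
tool_pos: [0.5248, 0.1548, 0.2721]
tool_rot: [-0.005, 0.129, 0.991, -0.03]
contact_force: [-0.2, 0.4, 0.7]
gripper_width: 0.603
grasp_force: 0.0
spare 277 [-0.0264 -0.0635  0.0287] [-0.0159  0.0657  0.0412]
set 260 [ 0.0161 -0.071   0.0281] [0.0263 0.0581 0.0413]
block top 1610 slopes x,y [-0.0001  0.0003] z0 0.0699
445 zmax 0.08736114365531909 top c [0.4443 0.1643 0.0858] [0.027 0.027 0.005]
[ 0.34986974  0.04258751 -0.5102764 ]
```

The drift stands upright with its rim at about 86 mm. The block is down and level, and both parallels are in place. Handing in.

```bash
python3 -c "
from plant import manip
print(manip.job_done())"
```

```text
the job is handed in; nothing more can be done
None
```

I handed the job in at about 32 s and got no verdict back; my last camera check showed the spare parallel centred on the bed, the workpiece fully down and level, and the drift upright on the table about 17 cm from the vise, but I did not re-measure the can, jar and spanner at the end.

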